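# Set the brittle plaster crest into the gap in the tray rim

## Robot

A 7-joint arm with a two-finger parallel gripper is mounted at the origin on the work surface. World frame = base frame: x ahead of the robot, y to its left, z up, the work surface at z = 0. Lengths are in m, angles in rad, forces in N, time in s.
With the tool pointing down it reaches from about 0.4 to 0.85 m from the base axis. Payload 4.5 kg.
Tool frame: the origin (TCP) lies at the centre of the arm's flange, where the gripper is bolted on; the fingertips stand nose_length ahead of it and the grasp point (between the pads) lies 147 mm ahead of it (nose_length is the distance from the TCP to the fingertips, in m); z points along the fingers, y is the line along which they close (so a half turn about z gives the same grasp; the last joint's range is limited). The gripper opens to 88 mm and grips with 3 to 60 N. Pads are 18 mm wide; open, the fingers measure 123 mm over their backs; the gripper's body (75 mm by 187 mm) begins 45 mm behind the grasp point.
Start: joints at [1.165, 0.689, -0.195, 1.565, 0.157, 0.902, -0.215], TCP at [0.266, -0.566, 0.405] pointing down, gripper open.
Joint ranges: [-3.01, 3.01], [-0.46, 2.08], [-1.47, 1.51], [0.13, 2.56], [-1, 4.14], [0.04, 2.09], [-2.66, 2.66]. Speed limits (rad/s): [2.57, 2.57, 3.14, 3.14, 3.14, 3.14, 3.14].

## Interface

Orientations are given as a unit quaternion [x, y, z, w].
In Python, from plant import * gives the robot as it stands.
- The arm moves only by the tool play_rows, never from a script. Its argument "rows" is a list that holds one entry, the list of rows, each a list of 6 numbers: the shift along the tool's x, y, z normalised to -1 to 1, where 1 is 0.5 m, then the turn, a rotation vector about the tool's x, y, z normalised to -1 to 1, where 1 is 0.5 rad. A call has 1 to 20 rows; each row is the pose to reach, as a shift and turn from the pose commanded when the call began, along the tool's axes at that moment; what a row does not reach only later rows make up. A row lasts 1/12 s, in which the tool goes at most 41.7 mm and 7.16 degrees, less where a joint would pass 70% of its speed; a pose out of reach is approached as far as the arm can. A call with a number of a shift or a turn outside -1 to 1 is refused whole. A call with a gripper value outside its range is refused whole. "claw" is the closure, from 0 (fully open) to 1 (shut), set as the call begins (left out, the last holds). The fingers move at their own pace and stop on an object; "squeeze" is the grip in N (left out, the last holds). Time passes only in rows, so rows that repeat a pose let the fingers close. It gives the time, the measured TCP pose, the force, the opening and the grip force at its end, in the units of the state.
- get_state(): the state, without advancing time (a new reading comes with each control period).
- snapshot(name): name is "side" or "top"; returns a dict with "pixels" (480x640x3 uint8, blue, green, red), "camera_matrix" (3x3 intrinsics, pixels), "dist_coeffs" ([k1, k2, p1, p2, k3] as OpenCV has them; the pictures are not rectified), "world_to_cam" (4x4, takes a point from world to camera coordinates). Camera axes: x right, y down, z forward; pixel columns grow to the right and rows downward; lengths in m; the calibration is good to about 2 mm. A picture is of the moment at which its call begins. There is no depth.
- finish_job(): hands the job in; it is judged then, once.
The state is a dict: "clock": time; "q": joint angles; "qd": joint speeds; "joint_torque": joint torques, N m; "tool_pos": TCP position; "eef_rot": TCP orientation; "contact_force": force on the tool from outside, world axes, zero at the start; "moment": the same for the moment, N m; "opening": opening from 0.0 (shut) to 1.0 (fully open); "finger_force": force on a finger pad.
Only numpy, scipy, OpenCV 4.12 (cv2) and the standard library are available. Lean on these libraries where they do the work, as an engineer would, in place of code of your own. Each camera call takes 0.05 s, during which the arm holds its last target. There are 200 camera calls.

## Task

Lift the white plaster crest with a light grip (it is brittle: pinch it with no more than about 10 newtons per finger, never as much as 20) and set it down softly, upright, in the middle of the bare pale patch in the gap of the tray's rim, with its length in line with the rim, then let go. Do not drop it or press it down hard, and leave the dark wood crest and the red crest where they are.

Things in the scene. Friction and masses are not known exactly. Their poses are not given: they have to be found in the camera images.
- casting: White plaster crest, loose, 0.1 kg, brittle, upright on a blue pad 4 mm thick. Plinth 66 (x) x 34 (y) x 10 mm high; on it a middle block 36 (x) x 34 (y), top 40 mm above the underside (ribs to 45), and end scrolls to 28 mm. Grip the block's flat sides facing +y and -y, 34 mm apart. Half-turn symmetric, either way round is right. Origin: centre of underside, z up. Crests lie 100 mm or more apart.
- tray: Dark wooden tray, fixed, 340 (x) x 280 mm (y). Flat floor board, top 14 mm above the bench, also runs under the rim, which is 34 wide and 20 mm high above it. The rim on the +y side (robot's left) has a 96 mm gap in its middle with a bare pale patch 34 mm wide, level with the floor. Origin: patch centre on its surface; x along the gapped rim; outer edge 17 mm to +y, rest of tray to -y; z up.
- wood_crest: Dark brown wooden crest, loose, the same shape as the plaster crest. Not to be moved. Origin: centre of the underside.
- red_crest: Brick-red crest, loose, the same shape as the plaster crest. Not to be moved. Origin: centre of the underside.
Not all that is in view belongs to the job. There is more than one size of the casting; the job needs the middle-sized.

How it is judged:
By the outcome, as a careful person would: the job done as asked, in the order asked, and still so for the second after the job is handed in, with the robot touching nothing.
It also fails if it takes over 38 s, if anything falls off the work surface, if the arm or the gripper's body presses on something with over 40 N, if the wrist force passes 120 N, or if a joint passes its speed limit or range.

## Working session

There is one attempt and no reset: what is moved stays moved. The work goes in short steps, Python scripts to look and compute and a tool call to move; the robot and the scene stay as the last step left them, time stands still between calls to the robot, and variables do not carry over. Pictures are saved under pics/ and viewed, at most 10 in all, crops included, and the job is handed in when it is done.

Besides the shell and the picture viewer there is one more tool, called after "Call:" by a JSON object that holds its "method" and its "body". play_rows: Moves the arm, as the interface text tells. Its arguments: {"type":"object","properties":{"rows":{"type":"array"},"claw":{"type":"number"},"squeeze":{"type":"number"}},"required":["rows"]}

```bash
ls; mkdir -p pics
cat > h.py <<'E'
from plant import *
import numpy as np, cv2, pickle
def snap(n,f):
    s=snapshot(n); s={k:np.array(v) for k,v in s.items()}
    cv2.imwrite(f'pics/{f}.png',s['pixels']); pickle.dump(s,open(f'pics/{f}.pkl','wb')); return s
def load(f): return pickle.load(open(f'pics/{f}.pkl','rb'))
def ray(s,px):
    p=cv2.undistortPoints(np.array(px,float).reshape(-1,1,2),s['camera_matrix'],s['dist_coeffs']).reshape(-1,2)
    T=s['world_to_cam'];R=T[:3,:3];c=-R.T@T[:3,3]
    return c,np.c_[p,np.ones(len(p))]@R
def onz(s,px,z):
    c,d=ray(s,px); return c+d*((z-c[2])/d[:,2])[:,None]
def proj(s,P):
    T=s['world_to_cam'];r=cv2.Rodrigues(T[:3,:3])[0]
    return cv2.projectPoints(np.array(P,float).reshape(-1,1,3),r,T[:3,3],s['camera_matrix'],s['dist_coeffs'])[0].reshape(-1,2)
E
python3 - <<'E'
from h import *
for n in('top','side'):
    s=snap(n,n+'0'); T=s['world_to_cam'];print(n,-T[:3,:3].T@T[:3,3],T[:3,:3].round(2).tolist())
print(get_state())
import plant;print([x for x in dir(plant) if x[0]!='_'])
try: print(nose_length)
except Exception as e: print(e)
E
```

```text
pics
top [0.30018588 0.13856652 1.13645995] [[-0.01, -1.0, -0.0], [-0.99, 0.01, -0.13], [0.13, 0.0, -0.99]]
side [0.00187641 0.77394592 0.55951233] [[-0.82, -0.57, 0.0], [-0.32, 0.45, -0.83], [0.48, -0.68, -0.56]]
{'clock': 0.1, 'q': array([ 1.16480687,  0.68991276, -0.19452829,  1.56621458,  0.15727354,
        0.90255644, -0.21507622]), 'qd': array([-0.00031579, -0.00297345, -0.00033399, -0.00356354, -0.00059306,
        0.00031774, -0.00048845]), 'joint_torque': array([-3.11642478e-03, -5.28501928e+01, -1.27142161e+00, -1.53838652e+01,
       -5.25320380e-02,  1.98399321e-03,  7.96419016e-06]), 'tool_pos': array([ 0.2659507 , -0.56526678,  0.40398912]), 'eef_rot': array([ 9.75910586e-01,  2.18169209e-01, -2.36207229e-04, -8.17763255e-04]), 'contact_force': array([-0.52067074, -0.66162244,  0.02131274]), 'moment': array([ 0.01661998, -0.00011884,  0.00484321]), 'finger_force': 0.0, 'opening': 0.9958629185766631}
['Unreachable', 'finish_job', 'get_state', 'nose_length', 'snapshot']
0.166
```

View pics/top0.png

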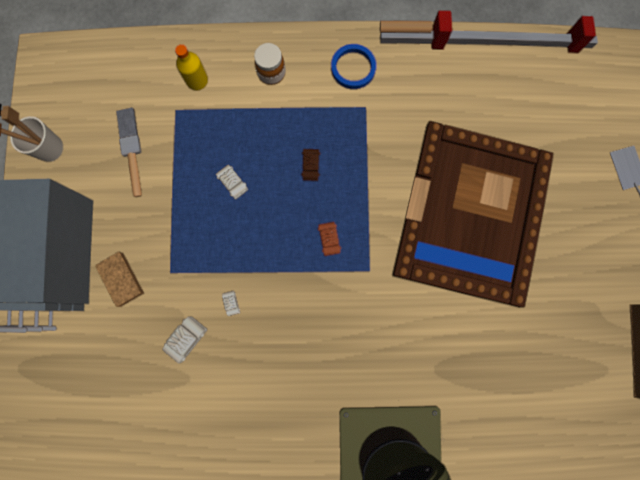

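View pics/side0.png

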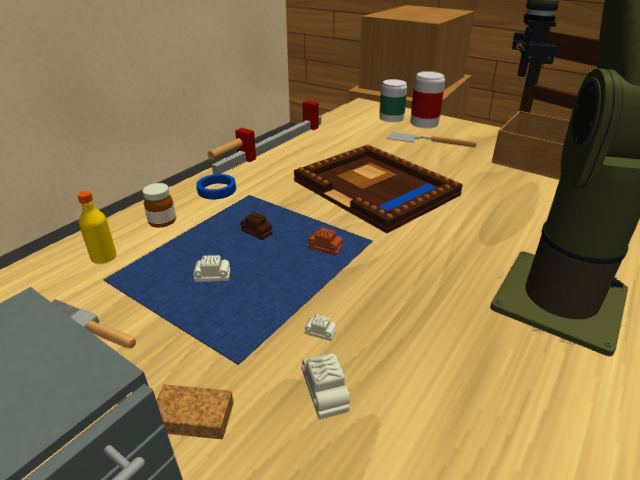

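The top view shows three white crests: (232,181) on the blue pad, a small one at (231,302) and a large one at (185,339), both of those on bare bench. The one on the pad fits: it is middle-sized and stands on the blue pad. The gap with the pale patch is at (418,200).

Run:
```python
from h import *
s=load('top0'); im=s['pixels']; d=load('side0')
def meas(mask,z,name,s=s):
    cs,_=cv2.findContours(mask,cv2.RETR_EXTERNAL,cv2.CHAIN_APPROX_NONE)
    for c in cs:
        if cv2.contourArea(c)<40: continue
        P=onz(s,c.reshape(-1,2),z)[:,:2]
        r=cv2.minAreaRect((P*1000).astype(np.float32))
        print(name,c.reshape(-1,2).mean(0).round(),[np.round(v,1).tolist() for v in r[:2]],round(r[2],1))
hsv=cv2.cvtColor(im,cv2.COLOR_BGR2HSV)
w=((hsv[...,1]<60)&(hsv[...,2]>110)).astype(np.uint8)*255; 
w[:150]=0;w[:,:150]=0;w[370:]=0;w[:,300:]=0
meas(w,.03,'white')
print(im[200,418],hsv[200,418],hsv[190,497], hsv[181,232])
p=np.zeros_like(w); p[165:235,395:440]=((hsv[...,2]>130)[165:235,395:440])*255
meas(p,.014,'patch')
rd=cv2.inRange(hsv,(0,110,60),(12,255,255)); rd[:215]=0;rd[265:]=0;rd[:,:300]=0;rd[:,360:]=0
meas(rd,.03,'red')
a=cv2.resize(im[150:230,190:290],None,fx=4,fy=4,interpolation=cv2.INTER_CUBIC)
b=cv2.resize(im[160:240,385:460],None,fx=4,fy=4,interpolation=cv2.INTER_CUBIC)
e=cv2.resize(d['pixels'][245:292,180:245],None,fx=6,fy=6,interpolation=cv2.INTER_CUBIC)
c=np.zeros((320+282,720,3),np.uint8);c[:320,:400]=a;c[:320,400:700]=b;c[320:602,:390]=e
cv2.imwrite('pics/crop.png',c[:600])
```

```text
white [184. 339.] [[243.9, 415.6], [52.2, 90.4]] 51.3
white [230. 303.] [[315.5, 320.8], [46.2, 27.6]] 15.5
white [232. 181.] [[567.7, 320.4], [68.5, 38.2]] 37.7
[ 86 123 161] [ 15 119 161] [ 16 117 159] [ 10   9 175]
patch [408. 197.] [[528.2, -56.4], [72.3, 148.9]] 88.2
red [329. 238.] [[445.0, 120.4], [64.5, 35.8]] 9.8
```

View pics/crop.png

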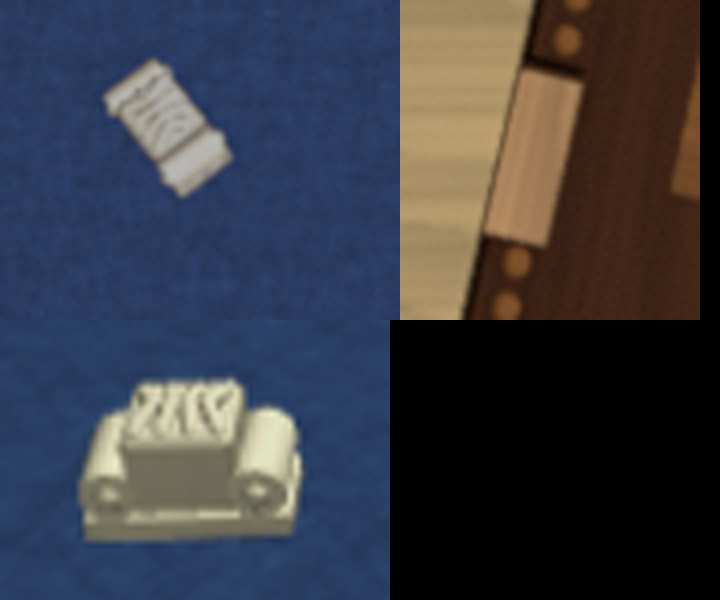

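The crop shows the pad crest upright with its block between two scrolls. Its 68 x 38 mm outline matches the middle size; the others measure 90 x 52 and 46 x 28. The patch corners lie near (416,177), (431,181), (422,222) and (406,218).

```bash
cat > m.py <<'E'
from h import *
def casting(s,lo,hi,z0,excl=None,ang0=None):
    # box lo..hi pixel window, z0 = underside height
    hsv=cv2.cvtColor(s['pixels'],cv2.COLOR_BGR2HSV)
    w=((hsv[...,1]<75)&(hsv[...,2]>95)).astype(np.uint8)*255
    m=np.zeros_like(w); m[lo[1]:hi[1],lo[0]:hi[0]]=w[lo[1]:hi[1],lo[0]:hi[0]]
    c=max(cv2.findContours(m,cv2.RETR_EXTERNAL,cv2.CHAIN_APPROX_NONE)[0],key=cv2.contourArea).reshape(-1,2)
    cam=ray(s,[[0,0]])[0][:2]
    P=onz(s,c,z0+.02)[:,:2]; b=cv2.boxPoints(cv2.minAreaRect((P*1000).astype(np.float32)))
    e=b[1]-b[0]; f=b[2]-b[1]; e=e if np.hypot(*e)>np.hypot(*f) else f
    a=np.arctan2(e[1],e[0]); ctr=np.zeros(2)
    for k,u,zh in((0,np.array([np.cos(a),np.sin(a)]),.028),(1,np.array([-np.sin(a),np.cos(a)]),.041)):
        far=1 if (P.mean(0)-cam)@u>0 else -1
        F=(onz(s,c,z0+zh)[:,:2]@u*far); N=(onz(s,c,z0+(.001))[:,:2]@u*far)
        f=np.percentile(F,97)*far; n=np.percentile(N,3)*far
        print('axis',k,'size mm',abs(f-n)*1000); ctr+=u*(f+n)/2
    return ctr,np.degrees(a),P
E
python3 - <<'E'
from m import *
s=load('top0'); ctr,a,_=casting(s,(200,150),(270,220),.004); print('casting',ctr,a)
u=np.array([np.cos(np.radians(a)),np.sin(np.radians(a))]);v=np.array([-u[1],u[0]])
d=load('side0');im=cv2.resize(d['pixels'][225:310,160:265],None,fx=5,fy=5,interpolation=cv2.INTER_CUBIC)
def draw(pts,z):
    q=proj(d,[[*(ctr+x*u+y*v),z] for x,y in pts]); q=((q-[160,225]+.5)*5).astype(np.int32); cv2.polylines(im,[q],True,(0,0,255),1)
R=lambda L,W:[(L,W),(-L,W),(-L,-W),(L,-W)]
draw(R(.033,.017),.004);draw(R(.018,.017),.044);cv2.imwrite('pics/chk.png',im)
C=np.array([[416.2,176.7],[430.7,180.5],[421.7,221.5],[405.7,218.2]])-.4
A=onz(s,C,.014)[:,:2];B=onz(s,C,.034)[:,:2]
print('patch corners z.014',A.round(4).tolist(),'\nz.034',B.round(4).tolist())
# rim outer corners: 4 pixel picks
O=onz(s,[[429,121.5],[553,151],[525,306],[393,275]],.034)[:,:2];print('tray outer',O.round(3).tolist(),[np.hypot(*(O[i]-O[i-1])).round(3) for i in range(4)])
E
```

```text
axis 0 size mm 62.76914015335655
axis 1 size mm 37.98341861504867
casting [0.56921023 0.32272269] 38.125854
patch corners z.014 [[0.5777, -0.0661], [0.5693, -0.0967], [0.4816, -0.074], [0.4889, -0.0406]] 
z.034 [[0.5728, -0.0624], [0.5645, -0.0925], [0.4783, -0.0703], [0.4855, -0.0374]]
tray outer [[0.692, -0.096], [0.628, -0.363], [0.301, -0.279], [0.369, -0.009]] [np.float64(0.335), np.float64(0.275), np.float64(0.338), np.float64(0.279)]
```

View pics/chk.png

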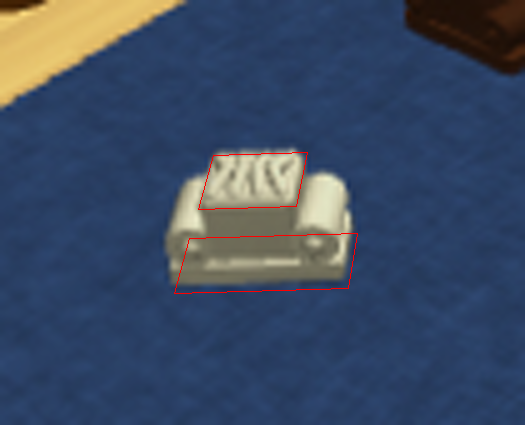

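The overlay sits about 1.5 px (2–3 mm) low and right of the crest, so I take the mean: crest at (0.571, 0.3215), 38°. The patch, from its corners and from the tray outline (which agree within 1 mm), is at (0.528, -0.0677), yaw -14.5°.

```bash
cat > g.py <<'E'
from h import *
from scipy.spatial.transform import Rotation as Ro
import sys
def go(x,y,z,yaw,base=None):
    s=get_state(); R0=Ro.from_quat(s['eef_rot']); p0=np.array(s['tool_pos'])
    R1=Ro.from_euler('z',yaw,degrees=True)*Ro.from_quat([1,0,0,0])
    d=R0.inv().apply(np.array([x,y,z])-p0)/.5; r=(R0.inv()*R1).as_rotvec()/.5
    X=R0.as_matrix()
    print('t',round(s['clock'],2),'pos',p0.round(4),'yaw',np.degrees(np.arctan2(X[1,0],X[0,0])).round(2),'F',np.round(s['contact_force'],1),'ff',s['finger_force'],'q',np.round(s['q'],2))
    print('row',d.round(4).tolist(),r.round(4).tolist())
if __name__=='__main__': go(*map(float,sys.argv[1:5]))
E
python3 g.py .52 -.1 .36 28
```

```text
t 0.1 pos [ 0.266  -0.5653  0.404 ] yaw 25.2 F [-0.5 -0.7  0. ] ff 0.0 q [ 1.16  0.69 -0.19  1.57  0.16  0.9  -0.22]
row [0.856, -0.6254, 0.089] [-0.0034, 0.0001, -0.0976]
```

Call:
{"method": "play_rows", "body": {"rows": [[[0.07,-0.05,0.01,0,0,-0.01],[0.856,-0.625,0.089,0,0,-0.0976],[0.856,-0.625,0.089,0,0,-0.0976],[0.856,-0.625,0.089,0,0,-0.0976],[0.856,-0.625,0.089,0,0,-0.0976],[0.856,-0.625,0.089,0,0,-0.0976],[0.856,-0.625,0.089,0,0,-0.0976],[0.856,-0.625,0.089,0,0,-0.0976],[0.856,-0.625,0.089,0,0,-0.0976],[0.856,-0.625,0.089,0,0,-0.0976],[0.856,-0.625,0.089,0,0,-0.0976],[0.856,-0.625,0.089,0,0,-0.0976],[0.856,-0.625,0.089,0,0,-0.0976],[0.856,-0.625,0.089,0,0,-0.0976],[0.856,-0.625,0.089,0,0,-0.0976]]], "claw": 0, "squeeze": 7}}

```text
clock: 1.35
tool_pos: [0.521, -0.0981, 0.3598]
eef_rot: [0.97, 0.244, -0.0, -0.001]
contact_force: [-0.0, -0.3, 0.4]
opening: 0.998
finger_force: 0.0
```

```bash
python3 g.py .571 .3215 .27 38.1
```

```text
t 1.35 pos [ 0.521  -0.0981  0.3598] yaw 28.29 F [-0.  -0.3  0.4] ff 0.0 q [ 0.17  0.63 -0.12  1.9   0.12  0.62 -1.1 ]
row [0.4857, -0.6914, 0.1803] [-0.0021, -0.0003, -0.3425]
```

Call:
{"method": "play_rows", "body": {"rows": [[[0.486,-0.691,0.18,0,0,-0.3425],[0.486,-0.691,0.18,0,0,-0.3425],[0.486,-0.691,0.18,0,0,-0.3425],[0.486,-0.691,0.18,0,0,-0.3425],[0.486,-0.691,0.18,0,0,-0.3425],[0.486,-0.691,0.18,0,0,-0.3425],[0.486,-0.691,0.18,0,0,-0.3425],[0.486,-0.691,0.18,0,0,-0.3425],[0.486,-0.691,0.18,0,0,-0.3425],[0.486,-0.691,0.18,0,0,-0.3425],[0.486,-0.691,0.18,0,0,-0.3425],[0.486,-0.691,0.18,0,0,-0.3425],[0.486,-0.691,0.18,0,0,-0.3425],[0.486,-0.691,0.18,0,0,-0.3425],[0.486,-0.691,0.18,0,0,-0.3425]]]}}

```text
clock: 2.6
tool_pos: [0.5737, 0.3153, 0.2705]
eef_rot: [0.947, 0.322, -0.0, 0.001]
contact_force: [0.3, -0.6, 0.3]
opening: 1.0
finger_force: 0.0
```

```bash
python3 g.py .571 .3215 .177 38.1; python3 -c "
from h import *
s=snap('side','side1'); cv2.imwrite('pics/side1c.png',cv2.resize(s['pixels'][80:330,100:400],(720,600)))"
```

```text
t 2.6 pos [0.5737 0.3153 0.2705] yaw 37.58 F [ 0.3 -0.6  0.3] ff 0.0 q [-0.54  0.89 -0.06  1.58  0.08  0.68 -1.55]
row [0.0036, -0.0135, 0.1869] [0.0044, 0.0025, -0.0183]
```

View pics/side1c.png

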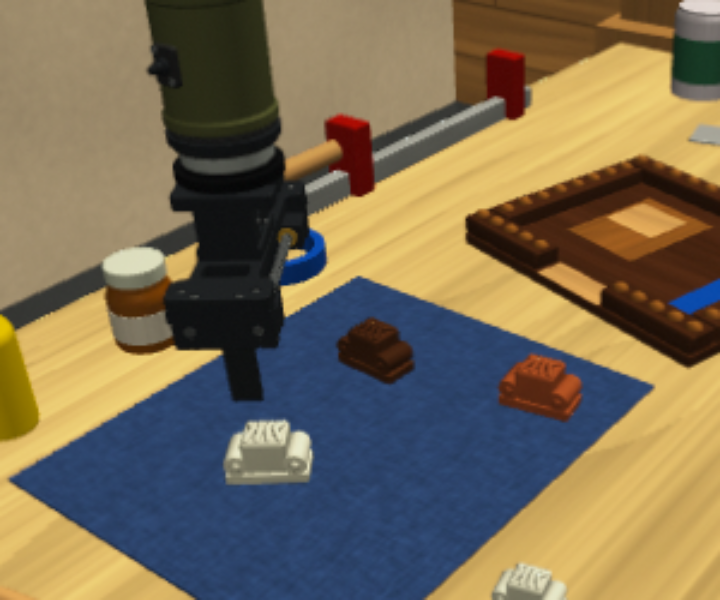

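The gripper hangs open above the plaster crest (crop 268,455), clear of the dark wood and red crests.

```bash
python3 g.py .571 .3215 .177 38.1
```

```text
t 2.65 pos [0.5736 0.3157 0.2706] yaw 37.6 F [ 0.1  0.  -0.1] ff 0.0 q [-0.54  0.89 -0.06  1.58  0.08  0.68 -1.55]
row [0.0031, -0.0126, 0.1872] [0.0035, 0.0015, -0.0174]
```

Call:
{"method": "play_rows", "body": {"rows": [[[0.0,0.0,0.03,0,0,0],[0.0,0.0,0.06,0,0,0],[0.0,0.0,0.09,0,0,0],[0.0,0.0,0.09,0,0,0],[0.0,0.0,0.09,0,0,0],[0.0,0.0,0.09,0,0,0]]]}}

```text
clock: 3.15
tool_pos: [0.5733, 0.318, 0.2262]
eef_rot: [0.946, 0.323, 0.001, 0.0]
contact_force: [0.7, -0.7, 0.5]
opening: 0.999
finger_force: 0.0
```

```bash
python3 g.py .571 .3215 .177 38.1; python3 -c "
from h import *
print(get_state()['qd'].round(3))"
```

```text
t 3.15 pos [0.5733 0.318  0.2262] yaw 37.74 F [ 0.7 -0.7  0.5] ff 0.0 q [-0.55  0.96 -0.06  1.59  0.08  0.6  -1.56]
row [0.0005, -0.0084, 0.0983] [0.001, -0.0023, -0.0125]
[-0.005 -0.01  -0.003 -0.009 -0.002 -0.003  0.001]
```

Call:
{"method": "play_rows", "body": {"rows": [[[0.0,-0.006,0.03,0,0,-0.01],[0.0,-0.006,0.06,0,0,-0.01],[0.0,-0.006,0.085,0,0,-0.01],[0.0,-0.006,0.096,0,0,-0.01],[0.0,-0.006,0.096,0,0,-0.01],[0.0,-0.006,0.096,0,0,-0.01],[0.0,-0.006,0.096,0,0,-0.01]]]}}

```text
clock: 3.73
tool_pos: [0.5712, 0.321, 0.1776]
eef_rot: [0.945, 0.326, 0.0, -0.0]
contact_force: [0.1, 1.1, 0.5]
opening: 0.999
finger_force: 0.0
```

```bash
python3 g.py .571 .3215 .177 38.1; python3 -c "
from h import *
s=snap('side','side2'); cv2.imwrite('pics/side2c.png',cv2.resize(s['pixels'][180:305,140:290],(720,600)))"
```

```text
t 3.73 pos [0.5712 0.321  0.1776] yaw 38.09 F [0.1 1.1 0.5] ff 0.0 q [-0.56  1.03 -0.05  1.59  0.09  0.52 -1.57]
row [0.0003, -0.001, 0.0013] [0.0005, -0.0016, -0.0005]
```

View pics/side2c.png

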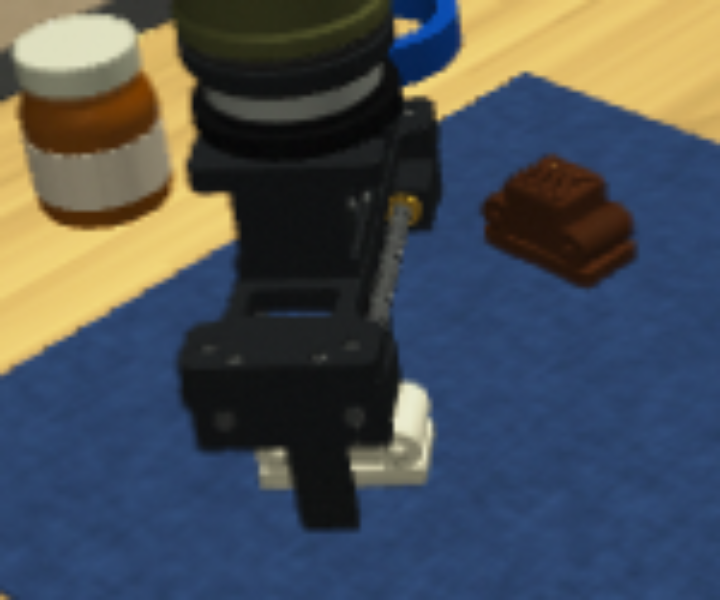

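The open fingers straddle the plaster crest. The near fingertip is at crop (330,525) and the plinth spans (260..432, 480), so I check the offset along its length.

Run:
```python
from h import *
s=load('side2'); f=4.8
u=np.array([np.cos(np.radians(38.1)),np.sin(np.radians(38.1))]);v=np.array([-u[1],u[0]])
full=lambda p:(np.array(p)/f+[140,180]-.4)
# plinth near bottom edge corners, at z=.004
P=onz(s,[full((259,489)),full((431,483))],.004)[:,:2]; print('near edge',P,np.hypot(*(P[0]-P[1])),np.degrees(np.arctan2(*(P[0]-P[1])[::-1])))
c=P.mean(0)-.017*v; print('centre',c)
t=np.array([.5712,.321]); print('offset casting-tool along u,v mm',1e3*(c-t)@u,1e3*(c-t)@v)
# expected tip, back of finger open
print('tip pred px',(proj(s,[[*(t+v*k),.0116] for k in(.044,.0615)])-[140,180]+.4)*f)
```

```text
near edge [[0.59014305 0.35369715]
 [0.53668868 0.31104314]] 0.0683866539160512 38.58817949252936
centre [0.57390548 0.31899225]
offset casting-tool along u,v mm 0.890182473057268 -3.249342832995125
tip pred px [[333.78500968 520.04695936]
 [327.12839426 549.72094344]]
```

Call:
{"method": "play_rows", "body": {"rows": [[[0.001,0.003,0,0,0,0],[0.001,0.003,0,0,0,0],[0.001,0.003,0,0,0,0]]]}}

```text
clock: 4.03
tool_pos: [0.5725, 0.32, 0.1776]
eef_rot: [0.945, 0.326, 0.0, 0.0]
contact_force: [-0.6, 0.8, 0.2]
opening: 1.002
finger_force: 0.0
```

Call:
{"method": "play_rows", "body": {"rows": [[[0,0,0,0,0,0],[0,0,0,0,0,0],[0,0,0,0,0,0],[0,0,0,0,0,0],[0,0,0,0,0,0],[0,0,0,0,0,0],[0,0,0,0,0,0],[0,0,0,0,0,0],[0,0,0,0,0,0],[0,0,0,0,0,0]]], "claw": 1, "squeeze": 6}}

```text
clock: 4.87
tool_pos: [0.5721, 0.3202, 0.1772]
eef_rot: [0.945, 0.326, -0.0, -0.0]
contact_force: [-0.5, -0.8, -0.1]
opening: 0.384
finger_force: 6.0
```

The crest is held: opening 0.384 × 88 mm = 33.8 mm, grip 6 N. Lifting it.

Call:
{"method": "play_rows", "body": {"rows": [[[0,0,-0.005,0,0,0],[0,0,-0.015,0,0,0],[0,0,-0.035,0,0,0],[0,0,-0.06,0,0,0],[0,0,-0.09,0,0,0],[0,0,-0.12,0,0,0],[0,0,-0.15,0,0,0],[0,0,-0.175,0,0,0],[0,0,-0.19,0,0,0],[0,0,-0.2,0,0,0],[0,0,-0.2,0,0,0],[0,0,-0.2,0,0,0]]]}}

```text
clock: 5.87
tool_pos: [0.5721, 0.32, 0.2771]
eef_rot: [0.945, 0.326, -0.0, 0.0]
contact_force: [-0.0, -0.4, -1.4]
opening: 0.385
finger_force: 6.0
```

```bash
python3 g.py .528 -.0677 .275 -14.5
```

```text
t 5.87 pos [0.5721 0.32   0.2771] yaw 38.1 F [-0.  -0.4 -1.4] ff 5.999929675308522 q [-0.55  0.88 -0.06  1.57  0.08  0.69 -1.55]
row [-0.5478, 0.5559, 0.0044] [0.0004, 0.0007, 1.836]
```

Call:
{"method": "play_rows", "body": {"rows": [[[-0.006,0.006,0,0,0,0.02],[-0.018,0.018,0,0,0,0.06],[-0.038,0.038,0,0,0,0.13],[-0.062,0.063,0,0,0,0.21],[-0.09,0.091,0,0,0,0.3],[-0.12,0.122,0,0,0,0.4],[-0.15,0.152,0,0,0,0.5],[-0.18,0.183,0,0,0,0.6],[-0.21,0.213,0,0,0,0.7],[-0.235,0.238,0,0,0,0.79],[-0.255,0.258,0,0,0,0.86],[-0.268,0.271,0,0,0,0.9],[-0.274,0.278,0,0,0,0.918],[-0.274,0.278,0,0,0,0.918]]]}}

```text
clock: 7.03
tool_pos: [0.5503, 0.1254, 0.2772]
eef_rot: [0.995, 0.102, 0.0, 0.0]
contact_force: [0.5, -0.3, -1.0]
opening: 0.385
finger_force: 6.0
```

```bash
python3 g.py .528 -.0677 .275 -14.5
```

```text
t 7.03 pos [0.5503 0.1254 0.2772] yaw 11.72 F [ 0.5 -0.3 -1. ] ff 6.000042108935304 q [-0.32  0.79  0.02  1.86 -0.03  0.48 -1.65]
row [-0.122, 0.369, 0.0044] [0.0006, -0.0001, 0.9151]
```

Call:
{"method": "play_rows", "body": {"rows": [[[-0.002,0.007,0,0,0,0.02],[-0.008,0.024,0,0,0,0.06],[-0.017,0.05,0,0,0,0.13],[-0.028,0.083,0,0,0,0.21],[-0.04,0.12,0,0,0,0.3],[-0.053,0.16,0,0,0,0.4],[-0.066,0.2,0,0,0,0.5],[-0.08,0.242,0,0,0,0.6],[-0.093,0.282,0,0,0,0.7],[-0.105,0.318,0,0,0,0.79],[-0.115,0.347,0,0,0,0.86],[-0.12,0.362,0,0,0,0.9],[-0.122,0.369,0,0,0,0.915],[-0.122,0.369,0,0,0,0.915],[-0.122,0.369,0,0,0,0.915],[-0.122,0.369,0,0,0,0.915]]]}}

```text
clock: 8.37
tool_pos: [0.5283, -0.0656, 0.2772]
eef_rot: [0.992, -0.124, 0.0, -0.0]
contact_force: [0.8, 0.6, -1.5]
opening: 0.387
finger_force: 6.0
```

```bash
python3 g.py .528 -.0677 .215 -14.5
```

```text
t 8.37 pos [ 0.5283 -0.0656  0.2772] yaw -14.29 F [ 0.8  0.6 -1.5] ff 5.999994720623363 q [-0.    0.77  0.07  1.96 -0.12  0.42 -1.66]
row [0.0004, 0.0044, 0.1243] [-0.0019, 0.0001, 0.0074]
```

Call:
{"method": "play_rows", "body": {"rows": [[[0,0.001,0.01,0,0,0.003],[0,0.002,0.03,0,0,0.003],[0,0.003,0.06,0,0,0.003],[0,0.003,0.09,0,0,0.003],[0,0.003,0.115,0,0,0.003],[0,0.003,0.128,0,0,0.003],[0,0.003,0.13,0,0,0.003],[0,0.003,0.13,0,0,0.003],[0,0.003,0.13,0,0,0.003]]]}}

```text
clock: 9.12
tool_pos: [0.528, -0.0683, 0.2124]
eef_rot: [0.992, -0.126, 0.0, 0.0]
contact_force: [0.0, -1.0, -1.4]
opening: 0.385
finger_force: 6.0
```

```bash
python3 g.py .528 -.0677 .187 -14.5; python3 -c "
from h import *
s=snap('side','side3'); cv2.imwrite('pics/side3c.png',cv2.resize(s['pixels'][115:240,290:440],(720,600),interpolation=cv2.INTER_CUBIC))"
```

```text
t 9.12 pos [ 0.528  -0.0683  0.2124] yaw -14.5 F [ 0.  -1.  -1.4] ff 6.0000552458222955 q [ 0.01  0.89  0.05  1.98 -0.13  0.28 -1.66]
row [-0.0002, -0.0012, 0.0509] [-0.0, -0.0012, 0.0001]
```

View pics/side3c.png

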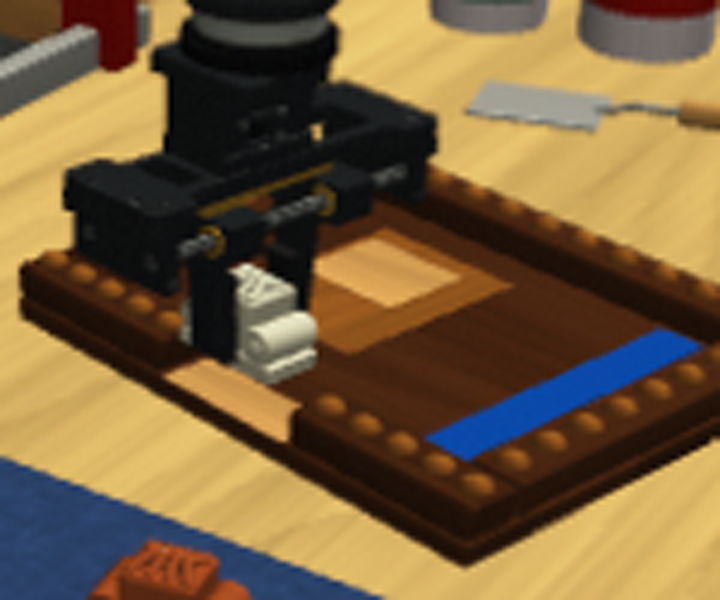

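The crest hangs upright over the patch. The patch's outer corners are at crop (164,374) and (283,441), and the plinth's -x end runs from (266,383) to (317,357).

Run:
```python
from h import *
s=load('side3'); full=lambda p:(np.array(p)/4.8+[290,115]-.4)
a=np.radians(-14.5);u=np.array([np.cos(a),np.sin(a)]);v=np.array([-u[1],u[0]]);t=np.array([.528,-.0683])
q=onz(s,[full((163,373)),full((282,442))],.014)[:,:2]
print('outer edge',q.round(4).tolist(),'len',np.hypot(*(q[0]-q[1])),'ang',np.degrees(np.arctan2(*(q[0]-q[1])[::-1])))
print('rel tool u,v mm',[(1e3*(p-t)@u,1e3*(p-t)@v) for p in q],'expect +-48, 17')
e=onz(s,[full((266,384)),full((318,358))],.0392)[:,:2]
print('plinth -x end rel tool',[(1e3*(p-t)@u,1e3*(p-t)@v) for p in e],'expect -33,+-17')
# mirrored: top camera patch picks vs tool frame
```

```text
outer edge [[0.5815, -0.0715], [0.4918, -0.0459]] len 0.09319762990177179 ang -15.948072950153973
rel tool u,v mm [(np.float64(52.54965277038393), np.float64(10.305665742737084)), (np.float64(-40.618213400299055), np.float64(12.66085841199601))] expect +-48, 17
plinth -x end rel tool [(np.float64(-24.865138834590375), np.float64(9.927300238505957)), (np.float64(-21.618786764502108), np.float64(-29.186964766764333))] expect -33,+-17
```

The side-view picks disagree by a few mm because of coarse pixels and the height difference. I lower to about 3 mm above the patch and compare there.

Call:
{"method": "play_rows", "body": {"rows": [[[0,0,0.01,0,0,0],[0,0,0.02,0,0,0],[0,0,0.03,0,0,0],[0,0,0.038,0,0,0],[0,0,0.043,0,0,0],[0,0,0.045,0,0,0],[0,0,0.045,0,0,0],[0,0,0.045,0,0,0],[0,0,0.045,0,0,0]]]}}

```text
clock: 9.92
tool_pos: [0.5278, -0.0684, 0.1899]
eef_rot: [0.992, -0.126, 0.0, 0.0]
contact_force: [0.5, 0.3, -2.0]
opening: 0.388
finger_force: 6.0
```

```bash
python3 g.py .528 -.0677 .187 -14.5; python3 -c "
from h import *
s=snap('side','side4');t=snap('top','top4')
a=cv2.resize(s['pixels'][165:225,310:375],(650,600),interpolation=cv2.INTER_CUBIC)
cv2.imwrite('pics/side4c.png',a)"
```

```text
t 9.92 pos [ 0.5278 -0.0684  0.1899] yaw -14.51 F [ 0.5  0.3 -2. ] ff 5.999950813420583 q [ 0.02  0.93  0.04  1.98 -0.13  0.23 -1.65]
row [-0.0, -0.0014, 0.0057] [0.0, -0.0007, -0.0002]
```

View pics/side4c.png

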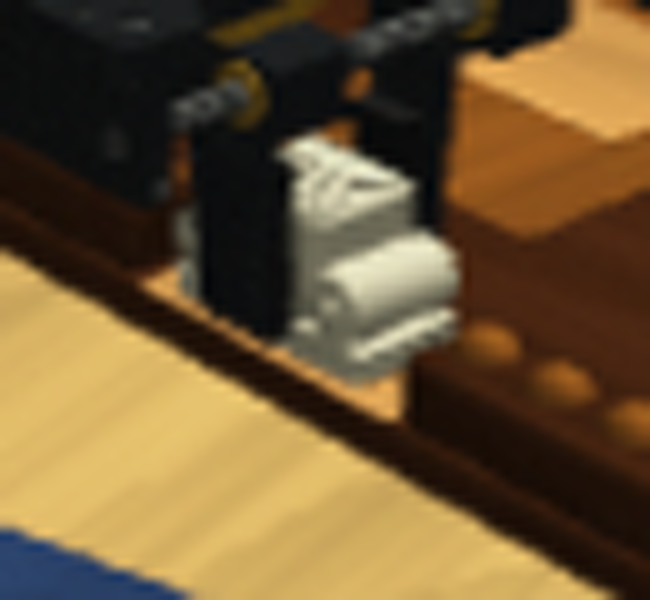

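The crest hovers just above the patch. The plinth's near bottom corner is at (352,380), and the patch's outer edge runs from (143,285) to (398,424).

Run:
```python
from h import *
s=load('side4'); full=lambda p:(np.array(p)/10+[310,165]-.45)
a=np.radians(-14.5);u=np.array([np.cos(a),np.sin(a)]);v=np.array([-u[1],u[0]]);t=np.array([.5278,-.0684])
f=lambda p,z:((onz(s,[full(p)],z)[0,:2]-t)@np.c_[u,v]*1e3).round(1)
A,B=f((143,284),.014),f((398,424),.014); C=f((352,380),.0167);D=f((455,335),.0167)
print(A,B,'corner',C,'other',D); m=(A+B)/2-[0,17]; c=C+[33,-17]
print('patch',m,'cast',c,'move u,v',m-c)
```

```text
[49.7 12.1] [-42.9  11.9] corner [-23.7   9. ] other [-23.5 -25.7]
patch [ 3.4 -5. ] cast [ 9.3 -8. ] move u,v [-5.9  3. ]
```

Call:
{"method": "play_rows", "body": {"rows": [[[0,0,0.001,0,0,0],[0,0,0.002,0,0,0],[0,0,0.003,0,0,0],[0,0,0.004,0,0,0],[0,0,0.004,0,0,0],[0,0,0.004,0,0,0]]]}}

```text
clock: 10.52
tool_pos: [0.5278, -0.0683, 0.1877]
eef_rot: [0.992, -0.126, -0.0, 0.0]
contact_force: [-0.0, -0.4, -0.5]
opening: 0.383
finger_force: 6.0
```

Call:
{"method": "play_rows", "body": {"rows": [[[0,0,0.001,0,0,0],[0,0,0.0015,0,0,0],[0,0,0.0015,0,0,0],[0,0,0.0015,0,0,0]]]}}

```text
clock: 10.85
tool_pos: [0.5278, -0.0683, 0.1871]
eef_rot: [0.992, -0.126, 0.0, 0.0]
contact_force: [-0.0, -0.8, 0.4]
opening: 0.389
finger_force: 6.0
```

Call:
{"method": "play_rows", "body": {"rows": [[[0,0,0.0005,0,0,0],[0,0,0.001,0,0,0],[0,0,0.001,0,0,0],[0,0,0.001,0,0,0]]]}}

```text
clock: 11.18
tool_pos: [0.5278, -0.0684, 0.1871]
eef_rot: [0.992, -0.126, 0.0, 0.0]
contact_force: [-0.7, 0.2, 6.4]
opening: 0.384
finger_force: 6.0
```

```bash
python3 -c "
from h import *
s=snap('side','side5');t=snap('top','top5')
c=np.zeros((600,800,3),np.uint8)
c[:,:]=0
c[:480,:400]=cv2.resize(s['pixels'][182:218,322:352],(400,480),interpolation=cv2.INTER_CUBIC)
c[:600,400:]=cv2.resize(t['pixels'][160:235,395:445],(400,600),interpolation=cv2.INTER_CUBIC)
cv2.imwrite('pics/c5.png',c)"
```

```text
(no output)
```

View pics/c5.png

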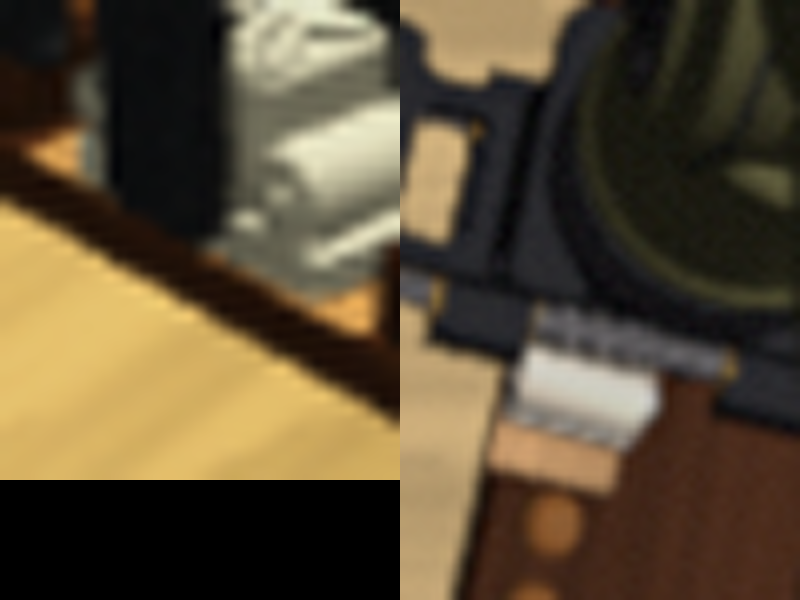

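Contact is at TCP z 0.1871, as predicted. In the top crop the free strip at the -x end is about 16 mm against the ideal 15, and the outer edges match within about 1 mm. I lift 2 mm, trim by -1.5 mm along the rim and 1 mm outward, and set down more lightly.

Call:
{"method": "play_rows", "body": {"rows": [[[0,0,-0.002,0,0,0],[0,0,-0.005,0,0,0],[-0.001,-0.001,-0.005,0,0,0],[-0.003,-0.002,-0.005,0,0,0],[-0.003,-0.002,-0.005,0,0,0],[-0.003,-0.002,-0.004,0,0,0],[-0.003,-0.002,-0.003,0,0,0],[-0.003,-0.002,-0.002,0,0,0],[-0.003,-0.002,-0.001,0,0,0],[-0.003,-0.002,-0.001,0,0,0],[-0.003,-0.002,-0.001,0,0,0]]]}}

```text
clock: 12.2
tool_pos: [0.5266, -0.067, 0.1871]
eef_rot: [0.992, -0.126, 0.0, 0.0]
contact_force: [-0.4, 0.2, 0.9]
opening: 0.387
finger_force: 6.0
```

Call:
{"method": "play_rows", "body": {"rows": [[[0,0,0,0,0,0],[0,0,0,0,0,0],[0,0,0,0,0,0],[0,0,0,0,0,0],[0,0,0,0,0,0],[0,0,0,0,0,0],[0,0,0,0,0,0]]], "claw": 0.3}}

```text
clock: 12.78
tool_pos: [0.5266, -0.067, 0.1869]
eef_rot: [0.992, -0.126, 0.0, 0.0]
contact_force: [-0.1, 0.9, -0.3]
opening: 0.701
finger_force: 0.0
```

Call:
{"method": "play_rows", "body": {"rows": [[[0,0,-0.01,0,0,0],[0,0,-0.03,0,0,0],[0,0,-0.06,0,0,0],[0,0,-0.1,0,0,0],[0,0,-0.15,0,0,0],[0,0,-0.2,0,0,0],[0,0,-0.25,0,0,0],[0,0,-0.3,0,0,0],[0,0.07,-0.32,0,0,0],[0,0.14,-0.33,0,0,0],[0,0.22,-0.33,0,0,0],[0,0.3,-0.33,0,0,0],[0,0.38,-0.33,0,0,0],[0,0.44,-0.33,0,0,0],[0,0.5,-0.33,0,0,0],[0,0.5,-0.33,0,0,0]]]}}

```text
clock: 14.12
tool_pos: [0.4605, -0.3162, 0.3532]
eef_rot: [0.991, -0.132, 0.0, 0.003]
contact_force: [-0.0, -1.0, -0.9]
opening: 0.7
finger_force: 0.0
```

Run:
```python
from m import *
s=snap('top','top6');d=snap('side','side6')
try:
    ctr,a,_=casting(s,(400,165),(440,232),.014); print(ctr,a)
except Exception as e: print(e)
c=np.zeros((600,800,3),np.uint8)
c[:,:400]=cv2.resize(s['pixels'][160:235,395:445],(400,600),interpolation=cv2.INTER_CUBIC)
c[:400,400:]=cv2.resize(d['pixels'][150:225,300:375],(400,400),interpolation=cv2.INTER_CUBIC)
cv2.imwrite('pics/c6.png',c)
```

```text
axis 0 size mm 61.547076383161595
axis 1 size mm 32.54270569725691
[ 0.52613306 -0.06778982] -14.934707
```

View pics/c6.png

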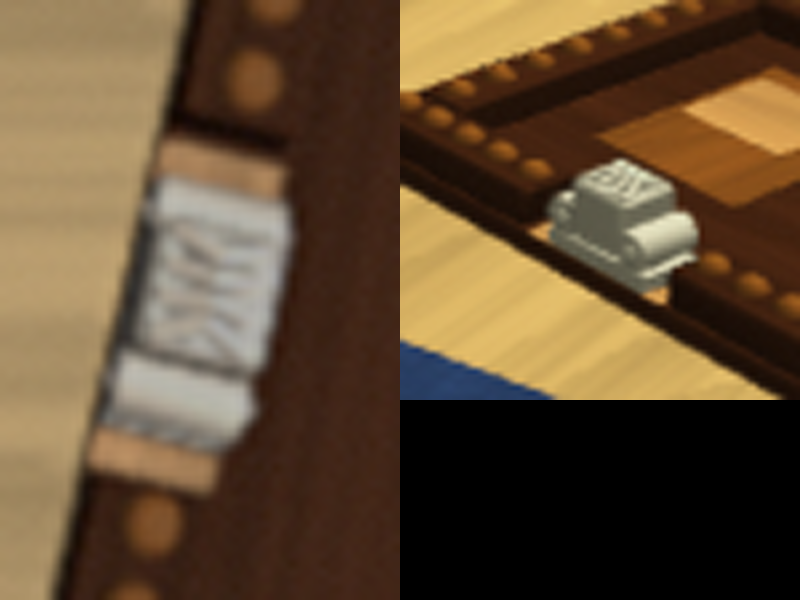

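The crest stands upright in the gap (left crop, 205,310), in line with the rim, with strips of about 14–16 mm at both ends and its edges on the patch's edges. The gripper is clear.

```bash
python3 -c "
from plant import *
print(finish_job())"
```

```text
the job is handed in; nothing more can be done
None
```

The white plaster crest now stands upright on the pale patch, about 1–2 mm off centre and in line with the rim. I gripped it at 6 N and let go; the wood and red crests were not touched, and I handed the job in at about 14 s.

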